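# Unhook a filter cube from the microscope's filter changer

### The job

Take the green-banded filter cube out of the filter changer and set it gently upright in the free recess of the grey storage tray, fully down. Its foot is hooked under the steel retaining plate at both ends, so draw it back against its spring until you feel it stop, tilt it back until its heel stands clear above the plate while its toe is still under it, and then draw it out, never forcing it. Leave the other cubes, the jar and the screwdriver as they are.

Things in the scene. Friction and masses are not known exactly. Their poses are not given: they have to be found in the camera images.
- cube_green: Filter cube to take out, in any one of the three nests: black block 34 x 34 mm, 48 high, green band round the top, 80 to 165 g, strong enough to be gripped firmly (60 N and more) on its y faces. Origin: centre of underside, z up, own x along the changer's x. At the bottom a flat foot 28 mm wide (y) sticks out 14 mm at both ends: heel at +x, 4 mm thick; toe at -x, 3 mm thick.
- cube_green_heel (a point): Tip of the green cube's heel, at the underside, 31 mm from the cube's origin along its +x (the far end from the robot). The stop is plain to feel at some 4 N above the spring's pull; 15 N or more against the stop, the lip or the nest floor is forcing it.
- cube_green_toe (a point): Tip of the green cube's toe, at the underside, 31 mm from the cube's origin along its -x (the end nearer the robot). The whole foot is 62 mm long. Closing fingers can press the cube down on the nest floor: ease that off before drawing it back.
- changer: Filter changer: heavy low grey unit, 124 mm (x) by 250 mm (y), does not move. Origin: on the desk under the middle nest; its -x side is nearer the robot, its x within 20 degrees of straight ahead. A steel retaining plate, 3 mm thick, lies over all three nests, top 35.5 mm above the desk, with a window 49.5 mm (x) by 37 mm (y) round each cube's block.
- nest_low (a point): Floor of the nest at the changer's -y end, at its middle, 26 mm above the desk, where a seated cube's origin lies. A fixed wall stops the heel 31 mm away in +x. A sprung plunger at the toe presses the cube against that wall with about 1.5 N, rising to about 3.5 N when the cube is pulled back 10 mm in -x. Side play in y: 2 mm each way.
- nest_mid (a point): Floor of the middle nest, 26 mm above the desk, 80 mm from the other nests. In each nest the plate's underside is 6.5 mm and its top 9.5 mm above the nest floor; the window's +x edge is a lip over the heel, the toe lies under its -x edge. The plate is screwed on in slots, so its place along x varies by 4.5 mm either way and is not measured: the lip overlaps the heel by 2 to 11 mm.
- nest_high (a point): Floor of the nest at the +y end. In every nest: pulled in -x, the block meets the window's -x edge (the stop) 1.5 mm after the heel leaves the lip, i.e. after 3.5 to 12.5 mm. Tilted there by 12.5 degrees (+x end up, toe tip on the floor, easing about 2 mm in +x), the heel is 4 mm above the plate; beyond 15 degrees the toe jams. It then draws out along the tilted cube's own +x.
- drive_top (a point): Middle of the top of the white drive housing joined to the changer's +y end, 80 x 75 mm, 49 mm above the desk. Nothing to be done with it.
- tray: Grey plastic storage tray 94 mm (x) by 158 mm (y), 16 mm high, with two recesses 8 mm deep. Fixed. Origin: centre of its underside on the desk. The recess at its -y end holds the yellow-banded cube, the one at +y is free.
- recess (a point): Centre of the floor of the free recess, 8 mm above the desk, axes as the tray's. The recess is 66 mm (x) by 38 mm (y), so a cube's foot lies along x in it, heel at either end, with 2 mm play on each side.
- cube_blue: Filter cube like the green one but with a blue band round its top. Origin: centre of its underside. Stands in another nest of the changer and stays there.
- cube_red: Filter cube like the green one but with a red band round its top. Origin: centre of its underside. Stands in another nest of the changer and stays there.
- cube_yellow: Filter cube like the green one but with a yellow band round its top. Origin: centre of its underside. Stands in the tray's other recess and stays there.
- specimen_jar: Small jar with white cap, 42 mm across, 55 mm high, standing on the desk. Origin: centre of its underside.
- screwdriver: Screwdriver 150 mm long lying on the desk along its own x. Origin: its underside.

How it is judged:
By the outcome, as a careful person would: the job done as asked, in the order asked, and still so for the second after the job is handed in, with the robot touching nothing.
It also fails if it takes over 72 s, if anything falls off the work surface, if the arm or the gripper's body presses on something with over 40 N, if the wrist force passes 120 N, or if a joint passes its speed limit or range.

### The arm

A 6-joint arm with a two-finger parallel gripper is mounted at the origin on the work surface. World frame = base frame: x ahead of the robot, y to its left, z up, the work surface at z = 0. Lengths are in m, angles in rad, forces in N, time in s.
With the tool pointing down it reaches from about 0.35 to 0.725 m from the base axis. Payload 6 kg.
Tool frame: the origin (TCP) lies on the front face of the gripper's body, between the roots of the fingers; the fingertips stand 73 mm ahead of it and the grasp point (between the pads) lies 54 mm ahead of it; x points along the fingers, y is the direction in which the jaws open and shut, and the axes are right-handed (so a half turn about x gives the same grasp; the last joint's range is limited). The gripper opens to 85 mm and grips with 20 to 120 N. Pads are 22 mm wide; open, the fingers measure 114 mm over their backs; the gripper's body (76 mm by 85 mm) begins 54 mm behind the grasp point. The pads swing forward as they close: fully open they stand 13 mm farther back than shut.
Start: joints at [-0.797, 0.04, 0.085, 0, -1.615, -0.334], TCP at [0.255, -0.543, 0.304] pointing down, gripper open.
Joint ranges: [-2.56, 2.56], [-1.29, 2.01], [-1.08, 1.49], [-3.29, 1.98], [-2.81, -0.18], [-2.99, 2.99]. Speed limits (rad/s): [2.57, 2.57, 3.01, 3.14, 3.14, 3.14].

### API

Orientations are given as a unit quaternion [w, x, y, z].
In Python, from bench import movep, move_l, set_joints, grip, dwell, inverse_kinematics, read_camera, camera_info, PlanningError, finish_job, outline_of, spot_point, read_time, read_joint_pos, read_joint_velocities, read_effort, read_tool_pos, read_tool_rot, read_ft_force, read_moment, read_gripper_width gives the robot as it stands. The module is installed in compiled form; this text tells all that it offers. Calls block until the motion is done:
- movep(position, orientation): joint-space move of the TCP to a pose.
- move_l(position, rotation=None, velocity=0.15): straight line of the TCP; rotation=None keeps the orientation; velocity is the mean speed in m/s.
- set_joints(angles): joint-space move.
- grip(opening, newtons=None): finger opening in m; newtons is the grip in N (None keeps the last); returns when the fingers have stopped.
- dwell(seconds).
- inverse_kinematics(position, orientation): joint angles nearest the present ones, or None.
- read_camera(name): name is "scene" or "top"; returns the picture (400x640x3 uint8, blue, green, red); there is no depth.
- camera_info(name): a dict with "K" (3x3 intrinsics, pixels), "view" (4x4, takes a point from world to camera coordinates). Camera axes: x right, y down, z forward; pixel columns grow to the right and rows downward; lengths in m; the calibration is good to about 2 mm. A picture is of the moment at which its call begins. camera_info takes no time and is no camera call.
A pose or a line that the arm cannot do raises PlanningError and nothing moves.
- finish_job(): hands the job in, once; it reports no verdict.
Trained networks look in the newest picture that a camera, given by its name, has taken for a name from the list of things; names that differ only in an ending like _2 or _b are one class to them, and where a whole thing is asked for, a point or a joint stands for the part that bears it (a point fixed in the world has none). Each returns a list of dicts, best first, with "p" (0 to 1); they miss things now and then, are a little off and sometimes report something else, mostly with a low value. They report only what shows in the picture. A call takes as long as a camera call.
- outline_of(thing, camera): "mask" (400x640 bool, what is visible of it) and "rect" ([left, top, right, bottom] as shares, 0 to 1, of the picture: columns of its width, rows of its height, round what is visible of it).
- spot_point(thing, camera): "xy" ([column, row] as shares, 0 to 1, of the picture: columns of its width, rows of its height: a listed point, or the origin of a listed thing).
Readings, each from a call of its own:
- read_time(): time.
- read_joint_pos(): joint angles.
- read_joint_velocities(): joint speeds.
- read_effort(): joint torques, N m.
- read_tool_pos(): TCP position.
- read_tool_rot(): TCP orientation.
- read_ft_force(): force on the tool from outside, world axes, zero at the start.
- read_moment(): the same for the moment, N m.
- read_gripper_width(): finger opening in m.
Only numpy, scipy, OpenCV 4.12 (cv2) and the standard library are available. Lean on these libraries where they do the work, as an engineer would, in place of code of your own. Each camera call takes 0.05 s, during which the arm holds its last target. There are 200 camera calls.

## Working session

There is one attempt and no reset: what is moved stays moved. The work goes in short steps, each a Python script; the robot and the scene stay as the last script left them, time stands still between calls to the robot, and variables do not carry over. Pictures are saved under pics/ and viewed, about 8 in all and at most 12, crops included, and the job is handed in when it is done.

```bash
mkdir -p pics; ls; python3 - <<'E'
from bench import *
import cv2,numpy as np
for c in("scene","top"):
    im=read_camera(c); cv2.imwrite(f"pics/{c}0.png",im)
    i=camera_info(c); print(c,np.round(i["K"],1).tolist(),np.round(i["view"],4).tolist())
    for n in["cube_green","nest_low","nest_mid","nest_high","drive_top","tray","recess","cube_blue","cube_red","cube_yellow","changer","cube_green_heel","cube_green_toe","specimen_jar","screwdriver"]:
        r=spot_point(n,c)
        print(n,[(round(d["p"],2),round(d["xy"][0]*640,1),round(d["xy"][1]*400,1)) for d in r[:2]])
print(read_time(),read_tool_rot(),read_ft_force())
E
```

```text
pics
scene [[455.4, 0.0, 312.8], [0.0, 455.4, 200.7], [0.0, 0.0, 1.0]] [[0.4199, 0.9076, -0.0027, -0.2554], [0.5845, -0.2727, -0.7642, -0.2598], [-0.6943, 0.3193, -0.645, 1.5008], [0.0, 0.0, 0.0, 1.0]]
cube_green [(0.76, 326.6, 210.4)]
nest_low [(0.82, 329.4, 211.0), (0.23, 170.6, 248.9)]
nest_mid [(0.89, 354.6, 197.3), (0.7, 327.7, 206.6)]
nest_high [(0.96, 374.1, 187.8)]
drive_top [(0.69, 405.2, 163.4)]
tray [(0.92, 187.5, 248.5)]
recess [(0.85, 203.4, 245.5)]
cube_blue [(0.56, 355.8, 196.2)]
cube_red [(0.57, 376.6, 186.5)]
cube_yellow [(0.91, 168.5, 248.6), (0.16, 205.6, 289.9)]
changer [(0.85, 349.8, 203.8)]
cube_green_heel [(0.91, 334.5, 217.7)]
cube_green_toe [(0.63, 323.6, 204.1)]
specimen_jar [(0.61, 287.9, 273.9)]
screwdriver [(0.82, 205.5, 291.1), (0.37, 323.5, 205.8)]
top [[367.8, 0.0, 317.6], [0.0, 367.8, 194.4], [0.0, 0.0, 1.0]] [[0.0076, -1.0, 0.0009, 0.0122], [-0.9986, -0.0077, -0.0532, 0.551], [0.0532, -0.0005, -0.9986, 0.9746], [0.0, 0.0, 0.0, 1.0]]
cube_green [(0.83, 297.6, 193.5)]
nest_low [(0.65, 300.4, 195.6)]
nest_mid [(0.75, 265.7, 199.8), (0.58, 270.0, 199.5)]
nest_high [(0.77, 242.1, 203.2)]
drive_top [(0.93, 197.4, 211.6), (0.26, 270.2, 196.5)]
tray [(0.89, 425.3, 210.2), (0.49, 264.4, 198.6)]
recess [(0.87, 414.3, 209.0)]
cube_blue [(0.54, 270.4, 197.1)]
cube_red [(0.86, 238.7, 206.3)]
cube_yellow [(0.76, 441.4, 215.7)]
changer [(0.68, 270.4, 200.5)]
cube_green_heel [(0.52, 296.5, 180.0)]
cube_green_toe [(0.77, 299.2, 205.1), (0.68, 297.8, 196.6)]
specimen_jar [(0.56, 357.3, 149.7)]
screwdriver [(0.59, 421.1, 164.9), (0.54, 443.4, 209.9)]
1.6 [ 0.69004659 -0.15420915  0.6901064   0.15429973] [-0.40216608  0.06152543  0.10114426]
```

View pics/scene0.png

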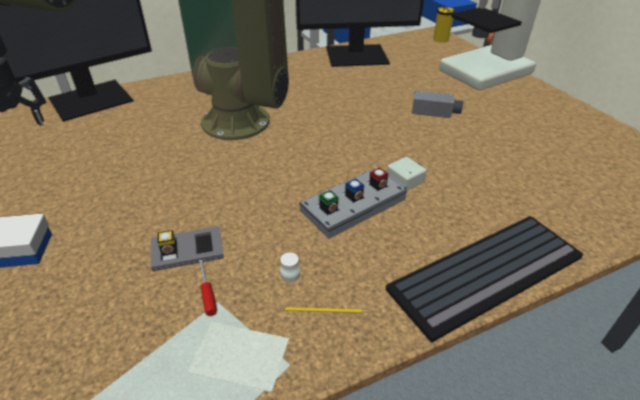

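View pics/top0.png

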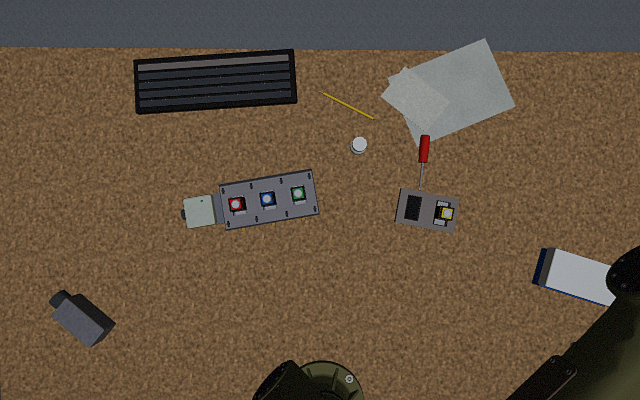

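Scene: green cube in the -y end nest (px ~(329,203) in scene, (298,193) in top), blue in the middle and red at +y. Tray's free recess is at (413,208) in top. Next I'll fit the poses of the changer and tray.

```bash
cat > fit.py <<'E'
from bench import *
import cv2,numpy as np
from scipy.optimize import minimize, least_squares
CI={c:camera_info(c) for c in("scene","top")}
def proj(P,c):
    P=np.atleast_2d(P); V=np.array(CI[c]["view"]);q=P@V[:3,:3].T+V[:3,3];q=q@np.array(CI[c]["K"]).T
    return q[:,:2]/q[:,2:]
def tf(p,L):
    a=p[2];L=np.atleast_2d(np.array(L,float));R=np.array([[np.cos(a),-np.sin(a)],[np.sin(a),np.cos(a)]])
    return np.c_[L[:,:2]@R.T+p[:2],L[:,2]]
def box(x,y,z0,z1,cx=0,cy=0): return [[cx+sx*x/2,cy+sy*y/2,z] for sx in(-1,1) for sy in(-1,1) for z in(z0,z1)]
def sil(p,boxes,c):
    m=np.zeros((1600,2560),np.uint8)
    for b in boxes:
        h=cv2.convexHull(proj(tf(p,b),c).astype(np.float32))
        cv2.fillConvexPoly(m,np.round(((h+.5)*4-.5)*16).astype(np.int32),255,shift=4)
    return cv2.resize(m,(640,400),interpolation=cv2.INTER_AREA)/255.
def fit(p0,boxes,masks):
    f=lambda p:sum(np.abs(sil(p,boxes,c)-m).sum()/m.sum() for c,m in masks.items())
    p0=np.array(p0);S=np.vstack([p0,p0+[.01,0,0],p0+[0,.01,0],p0+[0,0,.06]])
    r=minimize(f,p0,method="Nelder-Mead",options=dict(initial_simplex=S,xatol=1e-4,fatol=1e-5));return r.x,r.fun
E
python3 - <<'E'
from fit import *
M={}
for c in CI:
    read_camera(c)
    for n in("changer","tray","cube_green","cube_yellow","cube_blue","cube_red"):
        r=outline_of(n,c)
        if r: M[c,n]=r[0]["mask"]; print(c,n,[round(d["p"],2) for d in r],r[0]["mask"].sum(),np.round(np.array(r[0]["rect"])*[640,400,640,400]))
np.savez("m.npz",**{f"{c}_{n}":m for (c,n),m in M.items()})
N=["cube_green","cube_blue","cube_red"]
cubes=[box(.034,.034,.03,.074,0,y) for y in(-.08,0,.08)]
base=[box(.124,.25,0,.0355)]; dr=[box(.08,.075,0,.049,0,.125+.0375)]
for c in [["top"],["scene"],["top","scene"]]:
    mk={k:np.logical_or.reduce([M[k,n] for n in N+["changer"] if (k,n) in M]) for k in c}
    print(c,"changer",fit([.55,.125,.18],base+cubes,mk),"with drive",fit([.55,.125,.18],base+cubes+dr,mk))
    mk={k:np.logical_or.reduce([M[k,n] for n in ["cube_yellow","tray"] if (k,n) in M]) for k in c}
    yc=[box(.034,.034,.008,.056,0,-.04)]
    print(c,"tray",fit([.5,-.28,-.13],[box(.094,.158,0,.016)]+yc,mk))
    for n,p0 in zip(N+["cube_yellow"],[[.57,.05,.18],[.55,.125,.18],[.54,.2,.18],[.51,-.33,-.13]]):
        z=.008 if "yel" in n else .0355
        if all((k,n) in M for k in c): print(c,n,fit(p0,[box(.034,.034,z,(.056 if 'yel' in n else .074))],{k:M[k,n] for k in c}))
E
```

```text
scene changer [0.77, 0.41] 3751 [300. 156. 424. 240.]
scene tray [0.85, 0.39] 1948 [152. 227. 222. 272.]
scene cube_green [0.91, 0.59] 353 [320. 190. 337. 213.]
scene cube_yellow [0.84, 0.64] 447 [159. 230. 179. 261.]
scene cube_blue [0.95] 349 [349. 179. 364. 206.]
scene cube_red [0.85, 0.64] 361 [367. 168. 390. 191.]
top changer [0.76, 0.49] 4867 [178. 172. 319. 229.]
top tray [0.78] 1852 [394. 189. 462. 234.]
top cube_green [0.77] 240 [291. 185. 307. 204.]
top cube_yellow [0.7, 0.58] 4813 [181. 169. 317. 229.]
top cube_blue [0.81] 285 [258. 189. 278. 212.]
top cube_red [0.64] 237 [230. 198. 245. 211.]
['top'] changer (array([0.53572296, 0.14626341, 0.18006628]), np.float64(0.24190652009733993)) with drive (array([0.5357765 , 0.14620217, 0.17795176]), np.float64(0.08182708175995076))
['top'] tray (array([ 0.5103167 , -0.27715147, -0.18214989]), np.float64(0.7822991041878117))
['top'] cube_green (array([0.55027266, 0.06713085, 0.19900184]), np.float64(0.22763071895424838))
['top'] cube_blue (array([0.53675349, 0.14524071, 0.28948367]), np.float64(0.23331269349845202))
['top'] cube_r
[... 889 characters left out ...]
ger (array([0.53469032, 0.14861188, 0.19274432]), np.float64(0.49124016863703246)) with drive (array([0.53507513, 0.14874474, 0.17672423]), np.float64(0.18994939114330683))
['top', 'scene'] tray (array([ 0.51108917, -0.27626653, -0.18548023]), np.float64(0.8448916941997798))
['top', 'scene'] cube_green (array([0.55108089, 0.06667129, 0.16609356]), np.float64(0.3783315743672351))
['top', 'scene'] cube_blue (array([0.53784667, 0.1451286 , 0.25254984]), np.float64(0.3427125316521823))
['top', 'scene'] cube_red (array([0.52218954, 0.22411571, 0.26345268]), np.float64(0.3262994719493276))
['top', 'scene'] cube_yellow (array([ 0.50778043, -0.31482561, -0.09534571]), np.float64(1.1493036621902883))
```

```bash
python3 - <<'E'
from fit import *
im={c:cv2.imread(f"pics/{c}0.png") for c in CI}
N=[box(.034,.034,.03,.074,0,y) for y in(-.08,0,.08)]
base=[box(.124,.25,0,.0355)]; dr=[box(.08,.075,0,.049,0,.125+.0375)]
big={}
for name,p0,boxes in [("changer",[.535,.148,.176],base+N+dr),("tray",[.511,-.277,-.15],[box(.094,.158,0,.016),box(.034,.034,.008,.056,0,-.04)])]:
    mk={}
    for c in CI:
        near=cv2.dilate((sil(p0,boxes,c)>0).astype(np.uint8),np.ones((9,9)))
        b=im[c].astype(float); d=b[...,2]-b[...,0]   # cork: red>>blue
        cork=np.median(d[(near==0)&(sil(p0,boxes,c)==0)]) 
        ring=(cv2.dilate(near,np.ones((15,15)))>0)&(near==0); cork=np.median(d[ring])
        m=(near>0)&(d<cork*.5)
        core=sil(p0,boxes,c)>0; m|=cv2.erode(core.astype(np.uint8),np.ones((7,7)))>0
        m=cv2.morphologyEx(m.astype(np.uint8),cv2.MORPH_OPEN,np.ones((5,5)))
        mk[c]=m
        p,f=fit(p0,boxes,{c:m}); print(name,c,np.round(p,4),round(f,3),cork)
        v=im[c].copy(); cn,_=cv2.findContours((sil(p,boxes,c)>.5).astype(np.uint8),0,2);
        x,y=np.array(proj(tf(p,[[0,0,.02]]),c)[0],int)
        s=cv2.resize(v[y-50:y+50,x-80:x+80],None,fx=5,fy=5,interpolation=cv2.INTER_CUBIC)
        for k in cn: cv2.polylines(s,[((k-[x-80,y-50])*5+2).astype(int)],True,(0,255,255),1)
        big[name,c]=cv2.resize(s,(400,250),interpolation=cv2.INTER_AREA)
    p,f=fit(p0,boxes,mk);print(name,"both",np.round(p,4),f)
# green band / cap centroid
for c in CI:
    b=im[c].astype(int); g=(b[...,1]-np.maximum(b[...,0],b[...,2])>12); u,v=proj([[.55,.067,.07]],c)[0].astype(int)
    w=np.zeros_like(g);w[v-25:v+25,u-25:u+25]=1; ys,xs=np.nonzero(g&w);print(c,"greenpix",len(xs),xs.mean(),ys.mean(), "pred",proj([[.551,.067,.074]],c))
cv2.imwrite("pics/fit1.png",np.vstack([np.hstack([big["changer","scene"],big["changer","top"]]),np.hstack([big["tray","scene"],big["tray","top"]])]))
E
```

```text
changer scene [0.5347 0.1504 0.171 ] 0.079 68.0
changer top [0.5366 0.1463 0.1807] 0.051 51.0
changer both [0.5358 0.1494 0.1788] 0.14150248812745464
tray scene [ 0.5112 -0.2761 -0.1793] 0.053 67.0
tray top [ 0.5106 -0.2773 -0.1844] 0.026 51.0
tray both [ 0.5109 -0.2763 -0.1843] 0.0830078143774835
scene greenpix 143 328.0 198.4055944055944 pred [[328.0200166  195.46011248]]
top greenpix 72 298.2083333333333 193.01388888888889 pred [[297.57122535 192.94735123]]
```

View pics/fit1.png

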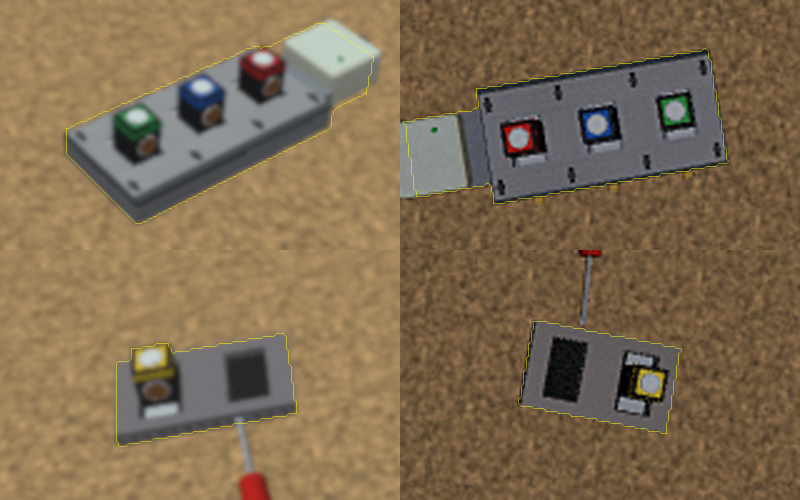

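The fits agree: changer ≈ (0.5365, 0.1465, yaw 0.18), so the green cube is at ≈ (0.551, 0.067), and the tray is at (0.511, -0.2765, yaw -0.184). I'll check reachability and then move over the cube.

```bash
cat > h.py <<'E'
from bench import *
import numpy as np
from scipy.spatial.transform import Rotation as Ro
YC=.1795; YT=-.184
CH=np.array([.5365,.1465,0]); TR=np.array([.5109,-.2767,0])
def cr(yaw,tilt=0): return Ro.from_euler("z",yaw)*Ro.from_euler("y",-tilt)   # cube rotation
S=1
def R0(s): return Ro.from_matrix(np.array([[0,0,s],[0,s,0],[-1,0,0]],float))
def q(yaw,tilt=0,s=None):
    a=(cr(yaw,tilt)*R0(s or S)).as_quat(); return [a[3],a[0],a[1],a[2]]
def F(yaw=YC): return cr(yaw).inv().apply(read_ft_force())   # force in changer axes
NEST=CH+cr(YC).apply([0,-.08,.026])
FREE=TR+cr(YT).apply([0,.04,.008])
H=.1115-.026
def st(tag): print(tag,"t%.2f"%read_time(),"pos",np.round(read_tool_pos(),4),"F",np.round(F(),2),"w%.4f"%read_gripper_width())
E
python3 - <<'E'
from h import *
for s in(1,-1):
  for n,p,y,t in [("over",NEST+[0,0,.16],YC,0),("grip",NEST+[0,0,H],YC,0),("tilt",NEST+cr(YC).apply([-.01,0,H]),YC,.22),("out",NEST+cr(YC).apply([.03,0,H+.02]),YC,.22),("tray",FREE+[0,0,H],YT,0)]:
    j=inverse_kinematics(p,q(y,t,s)); print(s,n,np.round(p,3),None if j is None else np.round(j,2))
print(NEST,FREE)
E
```

```text
1 over [0.551 0.068 0.186] [ 0.48 -0.06 -0.23  0.   -1.4  -1.88]
1 grip [0.551 0.068 0.112] [ 0.48 -0.02 -0.33  0.   -1.26 -1.88]
1 tilt [0.541 0.066 0.112] [ 0.53 -0.21 -0.54  0.09 -1.03 -1.96]
1 out [0.58  0.073 0.132] [ 0.5  -0.11 -0.42  0.08 -1.05 -1.92]
1 tray [ 0.518 -0.237  0.094] [-0.08  0.04 -0.3   0.   -1.23 -1.68]
-1 over [0.551 0.068 0.186] [ 0.48 -0.06 -0.23  0.   -1.4   1.27]
-1 grip [0.551 0.068 0.112] [ 0.48 -0.02 -0.33  0.   -1.26  1.27]
-1 tilt [0.541 0.066 0.112] [ 0.53 -0.21 -0.54  0.09 -1.03  1.18]
-1 out [0.58  0.073 0.132] [ 0.5  -0.11 -0.42  0.08 -1.05  1.22]
-1 tray [ 0.518 -0.237  0.094] [-0.08  0.04 -0.3   0.   -1.23  1.46]
[0.55078301 0.06778535 0.026     ] [ 0.51821854 -0.23737521  0.008     ]
```

```bash
python3 - <<'E'
from h import *
import cv2
movep(NEST+[0,0,H+.07],q(YC)); grip(.055,80); st("over")
move_l(NEST+[0,0,H],velocity=.1); dwell(.3); st("down")
im=read_camera("scene"); a=im[130:250,260:440]
b=read_camera("top")[140:260,220:400]
cv2.imwrite("pics/g1.png",np.hstack([cv2.resize(x,(400,267),interpolation=cv2.INTER_CUBIC) for x in(a,b)]))
E
```

```text
over t5.16 pos [0.5508 0.0676 0.1815] F [-0.79 -0.06 -0.69] w0.0551
down t6.31 pos [0.5509 0.0679 0.112 ] F [-1.7  -0.3   0.26] w0.0547
```

View pics/g1.png

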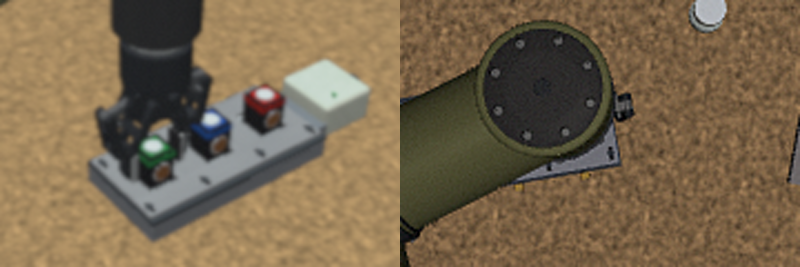

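The fingers straddle the green cube (crop px ~(105,150) and (190,130)) and stand clear of the blue one. I'll close, then relieve the contact forces.

```bash
cat >> h.py <<'E'
def Fm(n=8,yaw=YC):
    o=[]
    for _ in range(n): o.append(F(yaw)); dwell(.02)
    return np.mean(o,0)
def step(d,v=.02,yaw=YC):   # relative to commanded target kept in file
    t=np.load("tgt.npy")+cr(yaw).apply(d); move_l(t,velocity=v); np.save("tgt.npy",t)
E
python3 - <<'E'
from h import *
np.save("tgt.npy",NEST+[0,0,H])
b=Fm();print("bias",b,F(),F()); np.save("bias.npy",b)
grip(.030,60); dwell(.3); st("closed"); print(Fm()-b)
for k in range(3):
    f=Fm()-b
    if f[2]<1.5: break
    step([0,0,.0005]); dwell(.1); print("up",np.round(Fm()-b,2),np.round(read_moment(),2))
st("end")
E
```

```text
bias [0.06081572 0.19315867 0.14973639] [-0.24741907  0.60665222 -1.09252517] [-0.24741907  0.60665222 -1.09252517]
closed t7.16 pos [0.5508 0.0677 0.1117] F [-2.4  -0.95  2.24] w0.0331
[-2.07415283 -0.61389335  3.01092681]
up [ 0.25 -1.4  -0.13] [-0.37 -0.28 -0.02]
end t8.04 pos [0.5508 0.0678 0.1118] F [ 2.13 -0.75 -1.22] w0.0334
```

```bash
python3 - <<'E'
from h import *
b=np.load("bias.npy"); grip(.030,80); dwell(.2)
print("0",np.round(Fm()-b,2))
fx=[];tot=0
for k in range(28):
    s=.001 if tot<.003 else .0005
    step([-s,0,0],.01); tot+=s; dwell(.05); f=Fm(6)-b; fx.append(f[0])
    print("%.1f"%(tot*1e3),np.round(f,2),end=" | ")
    ref=np.median(fx[-6:-2]) if len(fx)>5 else 2.2
    if f[0]>9 or (f[0]-ref>3 and len(fx)>2): 
        g=Fm(8)-b; print("chk",np.round(g,2))
        if g[0]-ref>3: break
    if abs(f[2])>5 or tot>.0135: print("stop z"); break
st("\nend"); print(np.round(cr(YC).inv().apply(read_tool_pos()-NEST)*1e3,2),read_moment())
E
```

```text
0 [ 0.95 -0.88 -2.38]
1.0 [ 1.13 -0.31 -2.14] | 2.0 [ 1.54  0.2  -1.82] | 3.0 [ 2.19  1.   -1.73] | 3.5 [ 2.25  1.15 -1.48] | 4.0 [ 2.38  1.04 -1.12] | 4.5 [ 2.2   0.94 -0.7 ] | 5.0 [ 2.82  0.95 -0.82] | 5.5 [ 2.59  1.14 -0.73] | 6.0 [ 2.6   1.11 -0.74] | 6.5 [ 3.08  1.35 -1.  ] | 7.0 [ 2.98  1.4  -0.63] | 7.5 [ 2.93  1.31 -0.76] | 8.0 [ 3.    1.16 -0.26] | 8.5 [ 3.09  1.1  -0.24] | 9.0 [ 3.28  1.16 -0.52] | 9.5 [ 3.57  1.11 -0.46] | 10.0 [ 5.45  0.85 -1.35] | 10.5 [ 7.45  0.35 -3.05] | chk [ 7.6   0.56 -3.28]

end t15.93 pos [0.5412 0.0661 0.1122] F [ 7.83  0.44 -2.89] w0.0329
[-9.730e+00  1.000e-02  8.618e+01] [ 0.63861805 -2.61597056  0.01835561]
```

The stop came at ~9.7 mm: the force rose from 3.5 to 7.6 N. Next I'll ease off it, find the floor, and tilt about the toe with force feedback.

```bash
cat >> h.py <<'E'
def ease(a,e0=.0003):  # toe shift in +x keeping block off the window edge
    s=(.0095-.014*np.sin(a))/np.cos(a); return .014-(.014*np.cos(a)-s*np.sin(a))+e0*min(1,a/.02)
def tiltpose(base,a,corr):  # base: TCP at tilt 0 (world), h: TCP height over floor
    h=base[2]-.026; toe=base-cr(YC).apply([.031,0,h])
    return toe+cr(YC).apply([ease(a)+corr[0],0,corr[2]])+cr(YC,a).apply([.031,0,h])
E
python3 - <<'E'
from h import *
b=np.load("bias.npy")
step([.0007,0,0],.01); dwell(.1); print("off",np.round(Fm()-b,2))
for k in range(6):
    step([0,0,-.0003],.01); dwell(.08); f=Fm()-b; print(k,np.round(f,2))
    if f[2]>1.2: break
st("floor")
base=np.load("tgt.npy"); np.save("base.npy",base); corr=np.zeros(3)
for d in np.arange(1,6.1,1):
    a=np.radians(d); p=tiltpose(base,a,corr); move_l(p,q(YC,a),velocity=.02); dwell(.08); f=Fm(6)-b
    print(d,np.round(f,2),np.round(corr*1e3,1))
    if max(abs(f[0]),abs(f[2]))>9: print("halt"); break
    if f[0]>6: corr[0]+=.0004
    if f[2]>2.5: corr[2]+=.0003
    if f[2]<-4: corr[2]-=.0003
np.save("corr.npy",corr); np.save("a.npy",a); st("end")
E
```

```text
off [ 5.62  0.65 -1.53]
0 [ 5.    0.53 -0.25]
1 [4.63 0.65 1.42]
floor t17.34 pos [0.5414 0.066  0.1118] F [5.49 1.5  0.92] w0.0331
1.0 [ 3.75 -0.09  2.54] [0. 0. 0.]
2.0 [ 4.32 -0.32  1.79] [0.  0.  0.3]
3.0 [ 4.39 -0.24  1.58] [0.  0.  0.3]
4.0 [ 4.46 -0.74  1.04] [0.  0.  0.3]
5.0 [ 4.54 -0.89  0.49] [0.  0.  0.3]
6.0 [ 4.68 -1.36  0.54] [0.  0.  0.3]
end t19.94 pos [0.5334 0.0646 0.1144] F [ 4.38 -0.82  0.07] w0.0330
```

```bash
python3 - <<'E'
from h import *
import cv2
b=np.load("bias.npy");base=np.load("base.npy");corr=np.load("corr.npy")
for d in [7,8,9,10,11,12,12.7]:
    a=np.radians(d); p=tiltpose(base,a,corr); move_l(p,q(YC,a),velocity=.02); dwell(.08); f=Fm(6)-b
    print(d,np.round(f,2),np.round(corr*1e3,1))
    if max(abs(f[0]),abs(f[2]))>9: print("halt"); break
    if f[0]>6: corr[0]+=.0004
    if f[2]>2: corr[2]+=.0003
    if f[2]<-4: corr[2]-=.0003
np.save("corr.npy",corr); np.save("a.npy",a); st("end")
w,x,y,z=read_tool_rot(); m=(cr(YC).inv()*Ro.from_quat([x,y,z,w])*R0(S).inv()).as_euler("zyx",degrees=True); print("tilt",m)
im=read_camera("scene")[150:240,280:400]
cv2.imwrite("pics/t1.png",cv2.resize(im,(800,600),interpolation=cv2.INTER_CUBIC))
for n in("cube_green_heel","cube_green_toe"): print(n,[(round(r["p"],2),np.round(np.array(r["xy"])*[640,400],1)) for r in spot_point(n,"scene")[:2]])
E
```

```text
7 [ 4.71 -0.98  0.67] [0.  0.  0.3]
8 [ 4.39 -1.12  0.25] [0.  0.  0.3]
9 [ 4.4  -1.08 -0.27] [0.  0.  0.3]
10 [ 4.14 -1.17 -0.44] [0.  0.  0.3]
11 [ 4.69 -1.06 -1.06] [0.  0.  0.3]
12 [ 4.21 -0.46 -0.87] [0.  0.  0.3]
12.7 [ 4.31 -1.05 -1.15] [0.  0.  0.3]
end t22.98 pos [0.5239 0.0629 0.1164] F [ 4.38 -0.11 -1.64] w0.0330
tilt [-6.83539440e-04 -1.26792459e+01  6.36578874e-05]
cube_green_heel [(0.88, array([332.9, 212.2]))]
cube_green_toe [(0.89, array([320.2, 201. ]))]
```

View pics/t1.png

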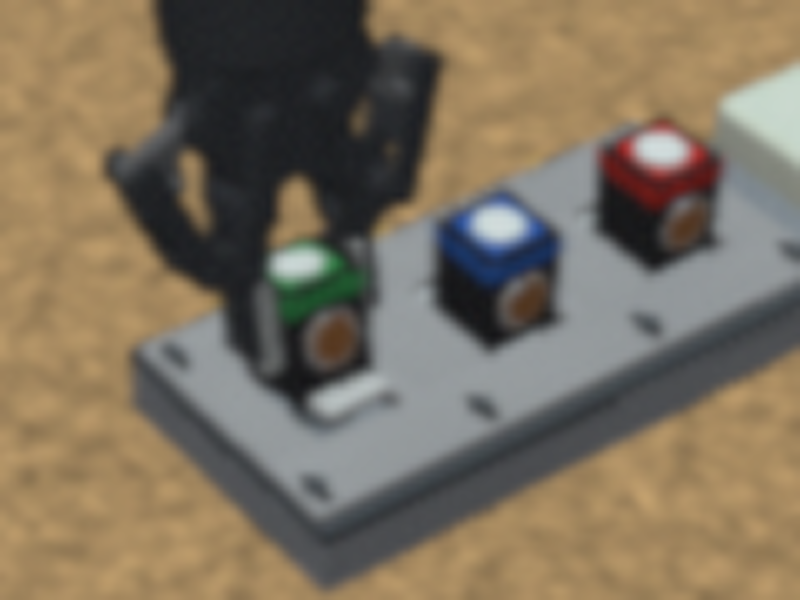

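The tilted cube now shows its white heel above the plate (crop ~(345,395)) with its toe still under, and the forces are small. Drawing out along the cube's own +x.

```bash
python3 - <<'E'
from h import *
import cv2
b=np.load("bias.npy");base=np.load("base.npy");corr=np.load("corr.npy");a=float(np.load("a.npy"))
p0=tiltpose(base,a,corr); u=cr(YC,a).apply([1,0,0]); ok=True
for d in np.arange(2,26.1,2):
    move_l(p0+u*d*1e-3,velocity=.02); dwell(.03); f=Fm(4)-b; print(d,np.round(f,2),end=" | ")
    if np.abs(f).max()>8: ok=False; print("halt"); break
st("\nend")
if ok:
    p=p0+u*.026+[0,0,.06]; move_l(p,velocity=.08); dwell(.2); st("up"); print(np.round(Fm()-b,2))
    C=cr(YC,a).apply([0,0,base[2]-.026])
    movep(p-C+cr(YC).apply([0,0,base[2]-.026])+[0,0,.02],q(YC)); dwell(.3); st("level"); print(np.round(Fm()-b,2))
im=read_camera("scene")[130:250,260:420]
cv2.imwrite("pics/o1.png",cv2.resize(im,(800,600),interpolation=cv2.INTER_CUBIC))
E
```

```text
2.0 [ 2.56 -0.23 -2.02] | 4.0 [ 2.49 -0.3  -1.75] | 6.0 [ 1.85  0.41 -1.59] | 8.0 [ 1.15  0.16 -0.73] | 10.0 [ 0.9   0.26 -1.35] | 12.0 [ 0.62 -0.15 -1.31] | 14.0 [ 0.23 -0.07 -0.87] | 16.0 [ 0.39 -0.55 -1.25] | 18.0 [ 0.27 -0.11 -1.4 ] | 20.0 [-0.02 -0.39 -1.35] | 22.0 [ 0.25 -0.21 -1.28] | 24.0 [ 0.5   0.19 -1.47] | 26.0 [-0.65  0.05 -1.51] | 
end t27.68 pos [0.5489 0.0674 0.1221] F [ 0.22 -0.72 -1.2 ] w0.0333
up t28.77 pos [0.5487 0.0674 0.1815] F [ 0.97 -0.54 -0.48] w0.0328
[-0.05 -0.25 -1.  ]
level t29.58 pos [0.5668 0.0707 0.2042] F [ 0.76 -0.   -1.11] w0.0325
[ 0.14 -0.16 -1.28]
```

View pics/o1.png

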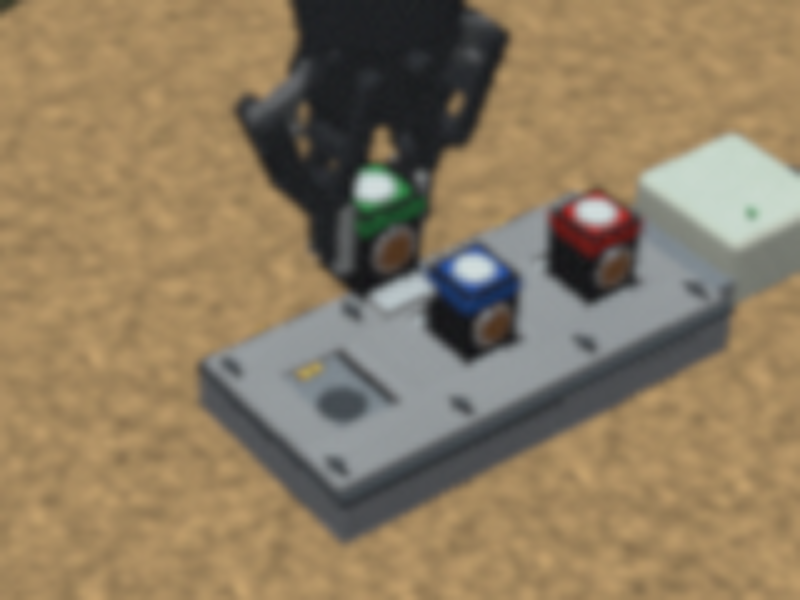

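The cube is out and held level, and the blue and red cubes are still seated. Refining the recess position from the first pictures, then moving over it.

```bash
python3 - <<'E'
from h import *
from fit import fit,sil,proj,box,tf,CI
import cv2
for c in CI:
    im=cv2.imread(f"pics/{c}0.png").astype(float).mean(2)
    u,v=proj(FREE+[0,0,.004],c)[0].astype(int)
    reg=sil([*FREE[:2],YT],[box(.072,.046,.016,.0161)],c)>.3
    lo,hi=np.percentile(im[reg],[15,95]); m=(reg&(im<(lo+hi)/2))
    r=sil([*FREE[:2],YT],[box(.066,.038,.016,.0161)],c)
    ys,xs=np.nonzero(m);yr,xr=np.nonzero(r>.5)
    p,f=fit([*FREE[:2],YT],[box(.066,.038,.016,.0161)],{c:m.astype(float)})
    print(c,lo,hi,m.sum(),r.sum(),"blob",xs.mean(),ys.mean(),"pred",xr.mean(),yr.mean(),"fit",np.round(p,4),round(f,2))
    if c=="top":print([round(x,1) for x in proj(FREE+[0,0,0],c)[0]])
print(FREE)
hh=np.load("base.npy")[2]-.026
np.save("hh.npy",hh)
movep(FREE+[0,0,hh+.08],q(YT)); move_l(FREE+[0,0,hh+.03],velocity=.1); dwell(.3); st("over tray")
a=read_camera("scene")[190:300,130:277]; b=read_camera("top")[150:260,350:497]
cv2.imwrite("pics/p1.png",np.hstack([cv2.resize(x,(400,299),interpolation=cv2.INTER_CUBIC) for x in(a,b)]))
r=[x for x in spot_point("cube_green","scene")[:1]];print(r, proj(FREE+[0,0,.03],"scene"))
o=outline_of("cube_green","scene"); 
if o: print(o[0]["p"],fit([*FREE[:2],YT],[box(.034,.034,FREE[2]+.03,FREE[2]+.078)],{"scene":o[0]["mask"]}),o[0]["mask"].sum())
E
```

```text
scene 39.666666666666664 114.0 298 343.65098039215684 blob 203.36241610738256 242.90268456375838 pred 203.4178674351585 242.30547550432277 fit [ 0.5191 -0.2381 -0.1812] 0.15
top 12.666666666666666 102.66666666666667 344 359.4549019607843 blob 412.5843023255814 207.45058139534885 pred 412.1208791208791 207.22252747252747 fit [ 0.5177 -0.2386 -0.1909] 0.06
[np.float64(411.4), np.float64(207.3)]
[ 0.51821854 -0.23737521  0.008     ]
over tray t31.91 pos [ 0.5184 -0.2375  0.124 ] F [-0.02 -0.39 -1.07] w0.0331
[{'xy': [0.3173, 0.5847], 'p': 0.74}] [[201.90422069 235.183641  ]]
0.79 (array([ 0.52170482, -0.23786208, -0.12125354]), np.float64(0.1415859151085028)) 431
```

View pics/p1.png

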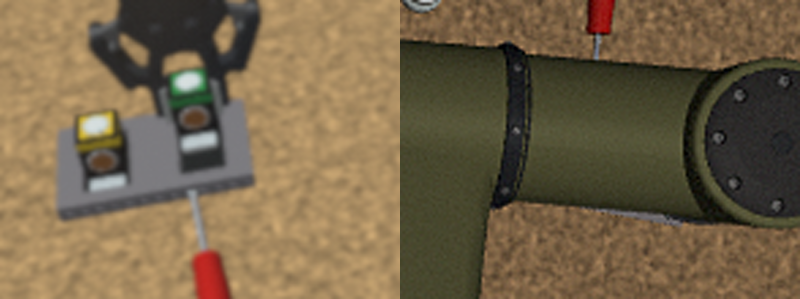

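The green cube hangs over the free recess (crop ~(195,130)) and is aligned with it. Lowering with force watch.

```bash
python3 - <<'E'
from h import *
b=np.load("bias.npy");hh=float(np.load("hh.npy")); Y=-.186
P=np.array([.5183,-.2380,.008])
F0=None
def at(o,z,v=.03): move_l(P+cr(Y).apply([o[0],o[1],hh+z]),q(Y),velocity=v); dwell(.06)
at((0,0),.0115,.05); F0=Fm(8,Y); print("F0",np.round(F0,2))
done=False
for o in [(0,0),(0,.0015),(0,-.0015),(.0015,0),(-.0015,0)]:
    at(o,.0095); z=.0095
    while z>-.003:
        z-=.0007; at(o,z,.02); f=Fm(3,Y)-F0
        if f[2]>2: f=Fm(5,Y)-F0
        if f[2]>2: break
    print(o,"contact z %.1f mm"%(z*1e3),np.round(f,2),np.round(read_tool_pos(),4),"t%.1f"%read_time())
    if z<.003: done=True; break
print(done); np.save("place.npy",np.array([*o,z])); print(read_moment())
E
```

```text
F0 [ 0.09 -0.   -1.12]
(0, 0) contact z -0.3 mm [-3.22  0.59  6.54] [ 0.5184 -0.2381  0.0938] t38.2
True
[0.53539504 0.9616943  0.05992369]
```

On the floor at the expected height. Easing off, releasing and retreating.

```bash
python3 - <<'E'
from h import *
from fit import fit,box,proj
import cv2
hh=float(np.load("hh.npy")); Y=-.186; P=np.array([.5183,-.2380,.008])
move_l(P+[0,0,hh+.0002],velocity=.01); dwell(.1); print(np.round(Fm(6,Y),2))
grip(.036,20); print(np.round(Fm(3,Y),2)); grip(.055); dwell(.2); print(np.round(Fm(4,Y),2))
move_l(P+[0,0,hh+.10],velocity=.12); st("up")
movep([.35,-.45,.28],q(Y)); dwell(.2); st("away")
a=read_camera("scene"); b=read_camera("top")
cv2.imwrite("pics/f1.png",np.hstack([cv2.resize(x,(400,299),interpolation=cv2.INTER_CUBIC) for x in(a[190:300,130:277],b[150:260,350:497])]))
for c in("scene","top"):
    o=outline_of("cube_green",c)
    if o: print(c,o[0]["p"],fit([*P[:2],Y],[box(.034,.034,.008,.056)],{c:o[0]["mask"]}))
    for n in("cube_blue","cube_red","cube_yellow","specimen_jar","screwdriver"):
        print(n,[(round(r["p"],2),np.round(np.array(r["xy"])*[640,400],1)) for r in spot_point(n,c)[:1]])
E
```

```text
[-1.33  0.12  3.96]
[-0.07  0.16 -0.26]
[ 0.22 -0.14  0.31]
up t40.52 pos [ 0.518  -0.2378  0.1923] F [ 0.23 -0.18  0.33] w0.0550
away t41.82 pos [ 0.3508 -0.4493  0.2794] F [-0.57  0.35  0.64] w0.0552
scene 0.56 (array([ 0.52166967, -0.23842053, -0.10057454]), np.float64(0.11254063122575231))
cube_blue [(0.9, array([353.5, 198.1]))]
cube_red [(0.73, array([376.7, 186.9]))]
cube_yellow [(0.75, array([171.4, 251.3]))]
specimen_jar [(0.76, array([289.2, 271.7]))]
screwdriver [(0.93, array([207.1, 291.4]))]
top 0.66 (array([ 0.51917317, -0.23775908, -0.49272289]), np.float64(0.29140565317035905))
cube_blue [(0.82, array([268.3, 198.6]))]
cube_red [(0.61, array([235.8, 202.8]))]
cube_yellow [(0.71, array([438.8, 214.1]))]
specimen_jar [(0.63, array([357.4, 146.2]))]
screwdriver [(0.58, array([425.4, 163.7]))]
```

View pics/f1.png

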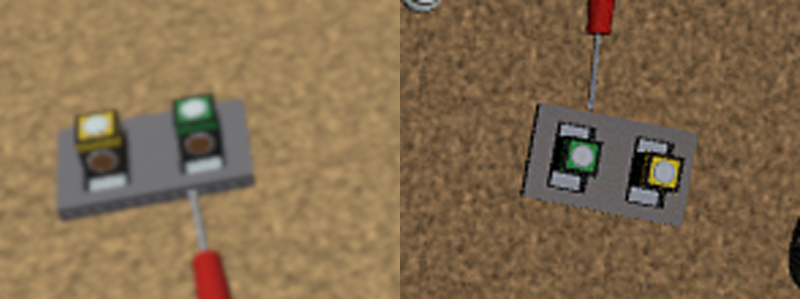

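```bash
python3 -c "
from bench import *
print(finish_job())"
```

```text
the job is handed in; nothing more can be done
None
```

The green cube is out of the changer and standing upright in the tray's free recess, and I handed the job in at about 42 s. No verdict was reported.

**Removal:**
- I gripped the cube on its y faces and eased off about 3 N of floor pressure.
- I drew it back until the stop at about 9.7 mm, where the pull rose from 3.5 to 7.6 N.
- I backed off slightly and tilted it 12.7° about the toe; forces stayed at about 5.5 N or below. A picture showed the heel above the plate.
- It then drew out along its own +x with at most about 2.6 N.

**Placing:** It went into the recess on the first try. Contact came 0.3 mm below the computed floor height, with a brief 6.5 N touch. I eased off to about 4 N before opening the fingers.

**Last checks:**
- In both final pictures the cube stands upright and level with the yellow one, and the robot is clear of everything.
- The blue, red and yellow cubes, the jar and the screwdriver were found within about 4 pixels (roughly 1 cm) of their first positions, which is within the detectors' scatter.

**Disagreements:**
- The mask fits of the placed cube disagreed with the arm. The scene view put it 3 mm further out in x, a bias it also showed at the start.
- The fitted yaw was unreliable, especially from the top view (-0.49 against -0.186 commanded). I relied on the contact height and the pictures instead.

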